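# Put the scraper in the tray and release the slide lock

### The job

The flat scraper has been left handle-first in the metal sheath on the bench. Draw it right out, lay it down on the bench and let go, then take it by the handle and slide its blade all the way into the slot of the wooden block in the extended tray, then let go of it. Then press down the tray's release lever and push the tray gently all the way home into its cabinet, leaving the lever sprung back up and the stopper, tape and dish undisturbed.

Things in the scene. Friction and masses are not known exactly. Their poses are not given: they have to be found in the camera images.
- scraper_handle (a point): Centre of the black handle (85 long x 32 wide x 20 mm thick) of the flat scraper, 165 mm long, about 170 g. It lies flat, this point 10 mm above the bench; x axis towards the blade tip, z up. Blade starts 42.5 mm ahead; the centre of mass is 30 mm ahead, so the blade clears the bench when it lies down. At the start the handle is in the sheath but for about 5 mm.
- scraper_blade (a point): Centre of the steel blade (80 long x 40 wide x 4 mm thick, half-way up the thickness of the handle, so its underside is 8 mm above the bench), 82.5 mm ahead of the handle's centre. Same axes. It sticks out of the sheath at the start.
- scraper_tip (a point): Middle of the end of the blade, 40 mm ahead of the blade's centre. Same axes.
- sheath_mouth (a point): Middle of the open mouth of the sheath, 15 mm above the bench: a fixed aluminium tunnel 92 mm long, 86 mm wide over its screwed flanges, 34 mm high, with a passage 42 mm wide and 30 mm high, no floor, closed at the back. x axis points into the sheath, so the scraper is drawn out along -x by at least 85 mm.
- slot_mouth (a point): Middle of the flared mouth of the flat slot in the light wooden block with a dark mouth (78 wide, 22 mm high) at the back of the tray. x axis into the slot and towards the cabinet, z up; moves with the tray. The flare is 12 mm long and about 52 mm wide at its front; behind it the slot is 45 wide and 8 mm high, its end 74 mm from here. A scraper lying flat on the tray's floor, 10 mm below, is level with it.
- tray_floor (a point): Point on the floor of the grey tray, in line with the slot, 60 mm before its mouth. Same axes. Inside, the tray is 150 mm wide, with side walls 24 mm high. 60 to 72 mm from here towards the front is the tray's front: it has a gap 100 mm wide in line with the slot with a sill level with the floor, over which the scraper can be slid in.
- slot_end (a point): Middle of the closed end of the slot, 74 mm beyond its mouth. Same axes.
- lever_tab (a point): Middle of the top face of the release lever's tab: a dark steel tab 32 mm long (along x) x 48 mm wide x 6 mm thick that sticks out of the right-hand front of the tray, about 88 mm above the bench. x axis points towards the cabinet. The tray's upright front face is 17 mm beyond this point and stands 24 mm higher. Moves with the tray.
- tray_push (a point): Point on the tray's upright front face above the lever tab, where the tray can be pushed: 17 mm beyond the tab's middle, and 10 mm above its top. The front rises 14 mm above this point. x axis points towards the cabinet (height 127 mm), in the direction the tray slides home.
- tray_body (a joint): How far the tray has been pushed in, m: 0 fully extended (start), 0.200 fully home. It runs with about 2 N of drag. While the lever is up it is locked after 3 mm; once past about 20 mm the lever may be let go.
- lever_body (a joint): Release lever, rad: 0 up (sprung), 0.10 fully down. The tab then has gone down 13 mm. The tray is free above about 0.06 (8 mm down, about 6 N); fully down takes about 8 N.
- stopper: Black rubber bottle stopper, 43 mm across its flange, 32 mm high, standing on its plug; origin at its underside. Bystander.
- tape: Roll of tape, 68 mm across, 19 mm high, lying on the bench; origin at its underside. Bystander.
- dish: White dish, 69 mm across, 16 mm high; origin at its underside. Bystander.

How it is judged (in metres and radians):
On the way, in this order (a step that is already met when the one before it is completed fails the run):
1. the scraper has been drawn clear of the sheath and lies on the bench, let go (x of scraper_handle in the frame of sheath_mouth below -0.04 m and height (world z) of scraper_handle below 0.018 m and angle between scraper_handle's own z axis and vertical below 0.15 rad and contact force between the fingers and anything else below 0.1 N), for 0.1 s.
2. the scraper's blade is fully in the slot and the scraper is let go, with the tray still extended (x of scraper_tip in the frame of slot_end above -0.007 m and y of scraper_tip in the frame of slot_end between -0.005 and 0.005 m and z of scraper_tip in the frame of slot_end between -0.005 and 0.005 m and angle between the x axis of scraper_tip and the x axis of slot_end, either way round below 0.12 rad and value of joint tray_body below 0.01 m and contact force between the fingers and anything else below 0.1 N), for 0.2 s.
3. the release lever is pressed down with the tray still extended (value of joint lever_body above 0.055 rad and value of joint tray_body below 0.02 m), for 0.05 s.
At the end, for the whole second after the job is handed in: The tray is home (within 5 mm of 0.200) and at rest, the lever is up again (below 0.02 rad), and the blade is still fully in the slot: its tip within 7 mm of the slot's end, within 5 mm of its middle sideways and in height, and in line within 0.12 rad (x of scraper_tip in the frame of slot_end above -0.007 m and y of scraper_tip in the frame of slot_end between -0.005 and 0.005 m and z of scraper_tip in the frame of slot_end between -0.005 and 0.005 m and angle between the x axis of scraper_tip and the x axis of slot_end, either way round below 0.12 rad and value of joint tray_body above 0.195 m and value of joint lever_body below 0.02 rad and velocity of joint tray_body between -0.01 and 0.01 m/s); the robot touches nothing.
It fails at once if the stopper is moved more than 20 mm (distance of stopper from where it was at the start of the episode above 0.02 m).
It fails at once if the roll of tape is moved more than 20 mm (distance of tape from where it was at the start of the episode above 0.02 m).
It fails at once if the small dish is moved more than 20 mm (distance of dish from where it was at the start of the episode above 0.02 m).
It fails at once if the tray is slammed (faster than 0.5 m/s) (velocity of joint tray_body above 0.5 m/s).
It also fails if it takes over 72 s, if anything falls off the work surface, if the arm or the gripper's body presses on something with over 40 N, if the wrist force passes 120 N, or if a joint passes its speed limit or range.

### The arm

A 6-joint arm with a two-finger parallel gripper is mounted at the origin on a cart in front of the work surface, level with it; the furniture and walls round the work are solid. World frame = base frame: x ahead of the robot, y to its left, z up, the work surface at z = 0. Lengths are in mm, angles in rad, forces in N, time in s.
With the tool pointing down it reaches from about 350 to 775 mm from the base axis. Payload 5.5 kg.
Tool frame: the origin (TCP) lies at the very end of the fingers, on their centre line; the grasp point (between the pads) lies 19 mm behind it (bot.grasp_offset is the distance from the TCP to the grasp point, in mm); z points along the fingers, y is the direction in which the jaws open and shut (so a half turn about z gives the same grasp; the last joint's range is limited). The gripper opens to 85 mm and grips with 20 to 120 N. Pads are 22 mm wide; open, the fingers measure 114 mm over their backs; the gripper's body (76 mm by 85 mm) begins 54 mm behind the grasp point. The pads swing forward as they close: fully open they stand 13 mm farther back than shut.
Start: joints at [-1.261, 0.313, 0.046, 1.304, 0, 1.431], TCP at [250.004, -517.851, 231.323] pointing down, gripper open.
Joint ranges: [-2.76, 2.76], [-0.86, 1.69], [-1.03, 1.26], [-2.2, 2.34], [-1.47, 1.5], [-3.14, 3.14]. Speed limits (rad/s): [2.57, 2.57, 3.14, 3.14, 3.14, 3.14].

### API

Orientations are given as a rotation vector (axis times angle).
In Python, from plant import status, read_camera, camera_info, bot gives the robot as it stands.
- The arm moves only by the shell command python3 -m handwheel 'ROWS' [FORCE]. ROWS is JSON, one flat list of numbers, 7 for each row, row after row: the turn, a rotation vector about the tool's x, y, z in units of 8 degrees (1.0 is 8 degrees), then the shift along the tool's x, y, z in mm, then the closure in counts, from 0 (fully open) to 255 (shut). In form: [rx, ry, rz, x, y, z, grip, rx, ry, rz, x, y, z, grip, ...]. A call has exactly 10 rows; each row shifts and turns the pose as measured when the row begins, along the tool's axes as they then stand; what a row does not reach is not made up. A row lasts 1/8 s, in which the tool goes at most 62.5 mm and 10.7 degrees, less where a joint would pass 70% of its speed; a pose out of reach is approached as far as the arm can. A call is refused whole if a number of a shift passes 62.5 or a number of a turn 1, either way. A call with a gripper value outside its range is refused whole. The fingers move at their own pace and stop on an object; FORCE is the grip in N (left out, the last holds). Time passes only in rows, so rows that do not move let the fingers close, or fill a call up. It gives the time, the measured TCP pose, the force and the opening at its end, in the units of the state.
- status.read_state(): the state, without advancing time (a new reading comes with each control period).
- read_camera(name): name is "side" or "top" or "wrist"; returns the picture (384x512x3 uint8, red, green, blue); there is no depth.
- camera_info(name): a dict with "vertical_fov" (degrees; the focal length in pixels is half the picture's height over the tangent of half this angle, whatever the lens; pixels are square), "cx", "cy" (the principal point, pixels), "D" ([k1, k2, p1, p2, k3] as OpenCV has them; the pictures are not rectified), "extrinsics" (4x4, takes a point from camera to world coordinates). Camera axes: x right, y down, z forward; pixel columns grow to the right and rows downward; lengths in mm; the calibration is good to about 2 mm. A picture is of the moment at which its call begins: read the wrist's pose just before it. camera_info takes no time and is no camera call; for the wrist camera it gives the pose at the moment of the call.
- bot.finish_job(): hands the job in, once; it reports no verdict.
The state is a dict: "time_s": time; "q": joint angles; "dq": joint speeds; "tau": joint torques, N m; "eef_pos": TCP position; "orientation": TCP orientation; "force": force on the tool from outside, world axes, zero at the start; "wrist_torque": the same for the moment, N m; "grip_width": finger opening in mm.
Only numpy, scipy, OpenCV 4.12 (cv2) and the standard library are available. Lean on these libraries where they do the work, as an engineer would, in place of code of your own. Each camera call takes 0.05 s, during which the arm holds its last target. There are 200 camera calls.

## Working session

There is one attempt and no reset: what is moved stays moved. The work goes in short steps, Python scripts to look and compute and a shell command to move; the robot and the scene stay as the last step left them, time stands still between calls to the robot, and variables do not carry over. Pictures are saved under pics/ and viewed, about 8 in all and at most 12, crops included, and the job is handed in when it is done.

```bash
ls; mkdir -p pics; cat > h.py <<'E'
import numpy as np, cv2
from plant import status, read_camera, camera_info, bot
from scipy.spatial.transform import Rotation as R
def K(i):
    f=192/np.tan(np.radians(i["vertical_fov"])/2)
    return np.array([[f,0,i["cx"]],[0,f,i["cy"]],[0,0,1.]])
def ray(i,px):
    E=np.array(i["extrinsics"]);p=cv2.undistortPoints(np.array(px,float).reshape(-1,1,2),K(i),np.array(i["D"],float)).reshape(-1,2)
    d=np.c_[p,np.ones(len(p))]@E[:3,:3].T
    return E[:3,3],d
def atz(i,px,z):
    o,d=ray(i,px); z=np.broadcast_to(z,len(d)); return o+d*((z-o[2])/d[:,2])[:,None]
def proj(i,P):
    E=np.linalg.inv(np.array(i["extrinsics"]));r=cv2.Rodrigues(E[:3,:3])[0]
    return cv2.projectPoints(np.array(P,float).reshape(-1,1,3),r,E[:3,3],K(i),np.array(i["D"],float))[0].reshape(-1,2)
def snap(n,f,crop=None,s=1):
    i=camera_info(n);a=read_camera(n)[:,:,::-1];cv2.imwrite(f"pics/{f}_raw.png",a)
    if crop: x0,y0,x1,y1=crop;a=a[y0:y1,x0:x1]
    a=cv2.resize(a,None,fx=s,fy=s,interpolation=cv2.INTER_CUBIC);cv2.imwrite(f"pics/{f}.png",a);return i
def st():
    s=status.read_state();print("t",s["time_s"],"p",np.round(s["eef_pos"],1),"o",np.round(s["orientation"],3),"F",np.round(s["force"],1),"w",s["grip_width"],"q",np.round(s["q"],2));return s
E
python3 - <<'E'
from h import *
st()
for n in("top","side","wrist"):
    i=snap(n,n+"0",s=1.56);print(n,i["vertical_fov"],i["cx"],i["cy"],i["D"],np.round(i["extrinsics"],3).tolist())
E
```

```text
pics
t 0.0 p [ 249.8 -517.3  230.4] o [-3.061 -0.7    0.   ] F [-0.4 -0.6 -0.3] w 85.4049084156822 q [-1.26  0.31  0.04  1.3  -0.    1.43]
top 53.74727815410812 259.9275443639125 181.2662310745147 [-0.04024408  0.          0.          0.          0.        ] [[-0.021, -0.99, 0.141, 426.444], [-1.0, 0.024, 0.017, 17.394], [-0.02, -0.141, -0.99, 1031.129], [0.0, 0.0, 0.0, 1.0]]
side 43.88625968627977 244.20852225275846 183.97446721332994 [-0.19075808  0.          0.          0.          0.        ] [[-0.844, -0.263, 0.468, -113.415], [-0.536, 0.381, -0.753, 1121.539], [0.019, -0.886, -0.463, 776.928], [0.0, 0.0, 0.0, 1.0]]
wrist 66.34390883252128 254.03206691006176 196.53216570722873 [-0.0765985  0.         0.         0.         0.       ] [[0.435, -0.861, -0.264, 316.04], [-0.9, -0.417, -0.126, -484.929], [-0.001, 0.293, -0.956, 373.527], [0.0, 0.0, 0.0, 1.0]]
```

View pics/top0.png

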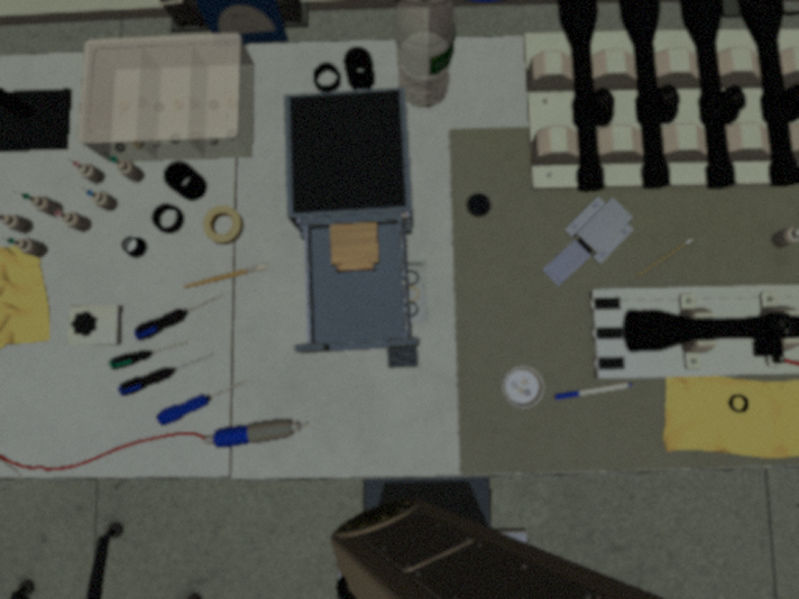

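View pics/side0.png

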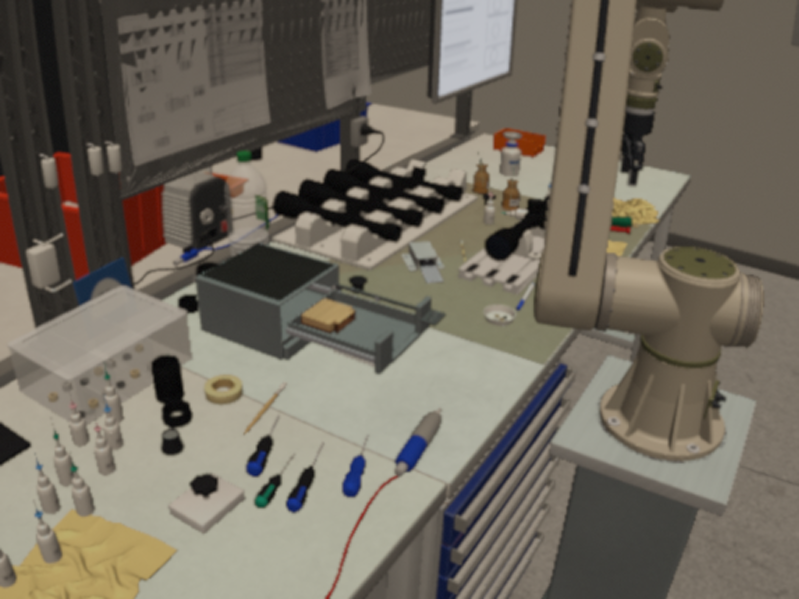

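The top view shows the sheath at about (600,230) with the blade pointing to (565,262), the tray (310–410, 220–350) with its block at (355,245), and the lever at (402,357). It also shows the stopper at (478,205), tape at (222,225) and dish at (522,385). The side view confirms the layout: the tray's front has a gap and a post on each side.

```bash
python3 - <<'E'
from h import *
i=camera_info("top")
for n,p,z in [("bladetip",(554,275),10),("blade base",(583,247),10),("sheath far",(620,212),34),("stopper",(478,205),32),("dish",(522,385),16),("tape",(222,225),19),("lever",(402,357),88),("blockfront",(355,269),90),("trayfrontL",(298,348),112),("trayfrontR",(415,345),112),("cabL",(293,218),127),("cabR",(411,214),127),("cabBL",(288,95),127),("cabBR",(403,92),127)]:
    print(n,np.round(atz(i,[(p[0]/1.5625,p[1]/1.5625)],z)[0],1))
s=st();print(R.from_rotvec(s["orientation"]).as_matrix().round(3))
a=cv2.imread("pics/top0_raw.png")
c=cv2.resize(a[110:240,180:420],None,fx=3.3,fy=3.3,interpolation=cv2.INTER_CUBIC);cv2.imwrite("pics/c.png",cv2.convertScaleAbs(c,alpha=1.6))
E
```

```text
bladetip [ 580.5 -222.7   10. ]
blade base [ 628.9 -276.4   10. ]
sheath far [ 684.2 -337.6   34. ]
stopper [703.1 -92.9  32. ]
dish [ 393.  -157.1   16. ]
tape [682.7 358.8  19. ]
lever [443.3  42.7  88. ]
blockfront [585.9 115.8  90. ]
trayfrontL [460.  203.3 112. ]
trayfrontR [460.8  21.6 112. ]
cabL [663.6 209.3 127. ]
cabR [665.   23.1 127. ]
cabBL [870.4 219.4 127. ]
cabBR [869.3  31.6 127. ]
t 0.15 p [ 249.9 -517.5  230.6] o [-3.061 -0.7    0.   ] F [-0.1  0.1  0.6] w 85.05440835794484 q [-1.26  0.31  0.05  1.3  -0.    1.43]
[[ 0.901  0.435 -0.   ]
 [ 0.435 -0.901  0.001]
 [ 0.    -0.001 -1.   ]]
```

View pics/c.png

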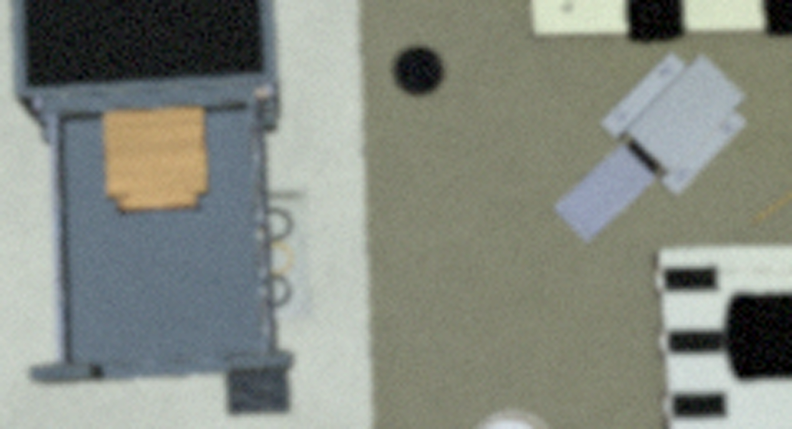

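The crop shows the blade with its tip corners at (556,208) and (588,241), and its base at (630,147) and (660,177). The sheath's axis runs up and to the right.

```bash
python3 - <<'E'
from h import *
i=camera_info("top")
c=np.array([(556,208),(588,241),(630,147),(660,177),(572,224.5),(647,161)])/3.3+[180,110]-0.3
P=atz(i,c,12);print(P.round(1))
d=P[:2].mean(0)-P[2:4].mean(0);print(np.linalg.norm(d),np.degrees(np.arctan2(d[1],d[0])),"width",np.linalg.norm(P[0]-P[1]),np.linalg.norm(P[2]-P[3]))
m=P[:4].mean(0);print("centre",m)
E
```

```text
[[ 589.6 -205.4   12. ]
 [ 561.5 -230.2   12. ]
 [ 639.4 -269.7   12. ]
 [ 613.5 -292.9   12. ]
 [ 575.5 -217.8   12. ]
 [ 627.2 -283.    12. ]]
81.32753390894717 128.72410750438885 width 37.43091270111053 34.783089629884394
centre [ 600.9854323 -249.5506015   12.       ]
```

```bash
python3 -m handwheel '[0,0,0,43,-9,0,0, 0,0,0,43,-9,0,0, 0,0,0,43,-9,0,0, 0,0,0,43,-9,0,0, 0,0,0,43,-9,0,0, 0,0,0,43,-9,0,0, 0,0,0,43,-9,0,0, 0,0,0,43,-9,0,0, 0,0,0,43,-9,0,0, 0,0,0,43,-9,0,0]' 60
python3 -m handwheel '[0,0,-1,0,0,0,0, 0,0,-1,0,0,0,0, 0,0,-1,0,0,0,0, 0,0,-1,0,0,0,0, 0,0,-1,0,0,0,0, 0,0,-1,0,0,0,0, 0,0,-1,0,0,0,0, 0,0,-1,0,0,0,0, 0,0,-1,0,0,0,0, 0,0,-1,0,0,0,0]'
python3 -m handwheel '[0,0,-1,0,0,0,0, 0,0,-1,0,0,0,0, 0,0,-1,0,0,0,0, 0,0,-1,0,0,0,0, 0,0,-1,0,0,0,0, 0,0,-1,0,0,0,0, 0,0,-1,0,0,0,0, 0,0,-1,0,0,0,0, 0,0,-1,0,0,0,0, 0,0,-1,0,0,0,0]'
python3 -m handwheel '[0,0,-1,0,0,0,0, 0,0,-1,0,0,0,0, 0,0,-1,0,0,0,0, 0,0,-1,0,0,0,0, 0,0,-1,0,0,0,0, 0,0,-1,0,0,0,0, 0,0,-1,0,0,0,0, 0,0,-1,0,0,0,0, 0,0,-1,0,0,0,0, 0,0,-1,0,0,0,0]'
cat >> h.py <<'E'
def head():
    s=st();M=R.from_rotvec(s["orientation"]).as_matrix();print("heading x",np.degrees(np.arctan2(M[1,0],M[0,0])).round(2),"tilt",M[:,2].round(4));return s,M
E
python3 -c "
from h import *
head()"
```

```text
time_s: 1.4
eef_pos: [605.8, -243.8, 226.7]
orientation: [-3.059, -0.688, 0.005]
force: [0.1, 0.2, -0.4]
grip_width: 85.7
time_s: 2.65
eef_pos: [607.0, -238.5, 220.1]
orientation: [-1.828, -2.534, -0.001]
force: [0.2, -0.2, 0.3]
grip_width: 85.7
time_s: 3.9
eef_pos: [604.9, -237.4, 214.6]
orientation: [0.302, -3.106, -0.027]
force: [0.3, -0.6, 0.4]
grip_width: 85.6
time_s: 5.15
eef_pos: [602.7, -236.2, 209.2]
orientation: [2.289, -2.141, -0.058]
force: [-0.2, 0.3, 0.4]
grip_width: 85.2
t 5.15 p [ 602.7 -236.2  209.2] o [ 2.289 -2.141 -0.058] F [-0.2  0.3  0.4] w 85.20851065196366 q [-0.5   0.5   0.27  1.38  0.   -2.14]
heading x -86.18 tilt [-0.0317  0.0202 -0.9993]
```

```bash
cat >> h.py <<'E'
def goal(hd,P):
    "turn (units of 8 deg, tool axes), then shift in the turned axes; shift in present axes too"
    s,M=head();h=np.radians(hd)
    D=np.array([[np.cos(h),np.sin(h),0],[np.sin(h),-np.cos(h),0],[0,0,-1.]])
    d=np.array(P)-s["eef_pos"]
    print("turn",(np.degrees(R.from_matrix(M.T@D).as_rotvec())/8).round(2),"shift after",(D.T@d).round(1),"now",(M.T@d).round(1))
E
python3 - <<'E'
from h import *
goal(-51.3,[601,-250,200])
i=snap("wrist","w1",s=1.5)
import json;json.dump({k:np.array(v).tolist() for k,v in i.items()},open("w1.json","w"))
E
```

```text
t 5.15 p [ 602.7 -236.2  209.2] o [ 2.289 -2.141 -0.058] F [-0.2  0.3  0.4] w 85.20851065196366 q [-0.5   0.5   0.27  1.38  0.   -2.14]
heading x -86.18 tilt [-0.0317  0.0202 -0.9993]
turn [ 0.16  0.22 -4.36] shift after [ 9.7 10.   9.2] now [13.9  2.4  9. ]
```

View pics/w1.png

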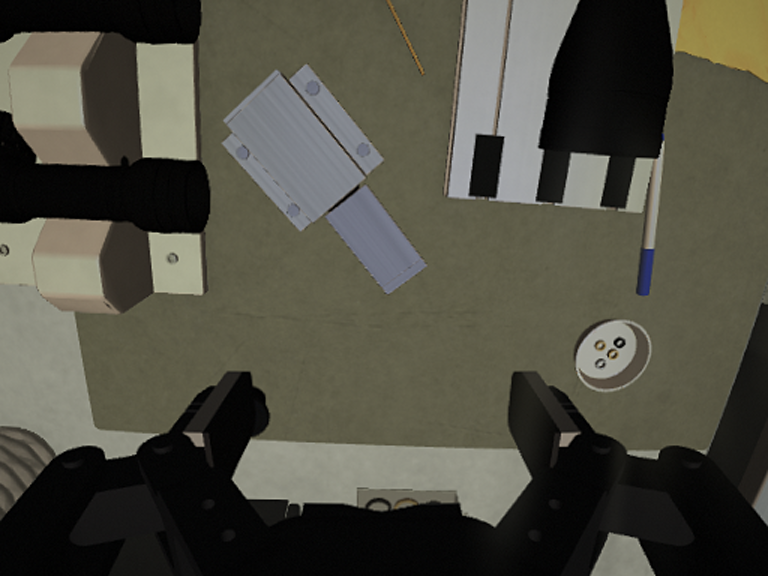

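The wrist view shows the blade with its tip corners at (389,293) and (426,266), and its edges running back to (328,218) and (363,187). The sheath's top plate has its front corners at about (303,231) and (368,183).

```bash
python3 - <<'E'
from h import *
import json
i=json.load(open("w1.json"))
P=atz(i,np.array([(389,293),(426,266),(328,218),(363,187)])/1.5-.17,12)
print(P.round(1)); m=(P[0]+P[1])/2
for a,b in((0,2),(1,3)): d=P[a]-P[b];print(np.degrees(np.arctan2(d[1],d[0])))
d=(P[0]-P[2])+(P[1]-P[3]);u=d/np.linalg.norm(d);print("width",np.linalg.norm(P[0]-P[1]),"tip",m,"head",np.degrees(np.arctan2(u[1],u[0])),"centre",m-40*u,"base",m-80*u)
S=atz(i,np.array([(278,71),(223,121),(303,231),(368,183)])/1.5-.17,34);print(S.round(1))
for a,b in((3,0),(2,1)): d=S[a]-S[b];print(np.degrees(np.arctan2(d[1],d[0])),np.linalg.norm(d))
E
```

```text
[[ 587.  -204.8   12. ]
 [ 559.3 -229.    12. ]
 [ 638.  -262.2   12. ]
 [ 612.6 -287.1   12. ]]
131.61641118426627
132.57026185631435
width 36.842328749967145 tip [ 573.1403071  -216.86806844   12.        ] head 132.0997605387828 centre [ 599.95724782 -246.54721416   12.        ] base [ 626.77418854 -276.22635987   12.        ]
[[ 672.7 -360.8   34. ]
 [ 709.6 -327.3   34. ]
 [ 654.  -255.1   34. ]
 [ 609.2 -291.8   34. ]]
132.63204906824078 93.76541655370451
127.62537503880345 91.14624293743712
```

```bash
python3 -m handwheel '[0.03,0.04,-0.93,0,0,0,90, 0.03,0.04,-0.93,0,0,0,90, 0.03,0.04,-0.93,0,0,0,90, 0.03,0.04,-0.93,0,0,0,90, 0.04,0.06,-0.93,0,0,0,90, 0,0,0,4,3,20,90, 0,0,0,4,3,25,90, 0,0,0,4,3,25,90, 0,0,0,4,3,25,90, 0,0,0,4,3,25,90]'
python3 -c "
from h import *
goal(-49,[610,-259,50])"
```

```text
time_s: 6.45
eef_pos: [604.9, -261.1, 85.1]
orientation: [-2.861, 1.295, -0.001]
force: [0.4, -0.9, -1.0]
grip_width: 55.1
t 6.45 p [ 604.9 -261.1   85.1] o [-2.861e+00  1.295e+00 -1.000e-03] F [ 0.4 -0.9 -1. ] w 55.09284392891549 q [-0.53  0.55  0.04  1.06  0.   -2.82]
heading x -48.7 tilt [ 0.0011  0.0014 -1.    ]
turn [-0.01  0.    0.04] shift after [ 1.7 -5.2 35.1] now [ 1.8 -5.2 35.1]
```

Go down to about 15 mm above the bench and look once with the wrist camera.

```bash
python3 -m handwheel '[0,0,0,0.5,-1.5,10,90, 0,0,0,0.5,-1.5,10,90, 0,0,0,0.5,-1.5,10,90, 0,0,0,0,-1,10,90, 0,0,0,0,0,8,90, 0,0,0,0,0,6,90, 0,0,0,0,0,5,90, 0,0,0,0,0,4,90, 0,0,0,0,0,0,90, 0,0,0,0,0,0,90]'
python3 - <<'E'
from h import *
goal(-49,[610,-259,3])
snap("wrist","w2",s=1.5)
E
```

```text
time_s: 7.7
eef_pos: [610.4, -257.8, 18.5]
orientation: [-2.858, 1.299, 0.0]
force: [1.0, -0.3, -0.8]
grip_width: 55.1
t 7.7 p [ 610.4 -257.8   18.5] o [-2.858  1.299  0.   ] F [ 1.  -0.3 -0.8] w 55.136148431979954 q [-0.52  0.61 -0.03  0.93  0.   -2.81]
heading x -48.89 tilt [ 6.0e-04  1.9e-03 -1.0e+00]
turn [-0.01  0.01  0.01] shift after [ 0.6  1.1 15.5] now [ 0.6  1.1 15.5]
```

View pics/w2.png

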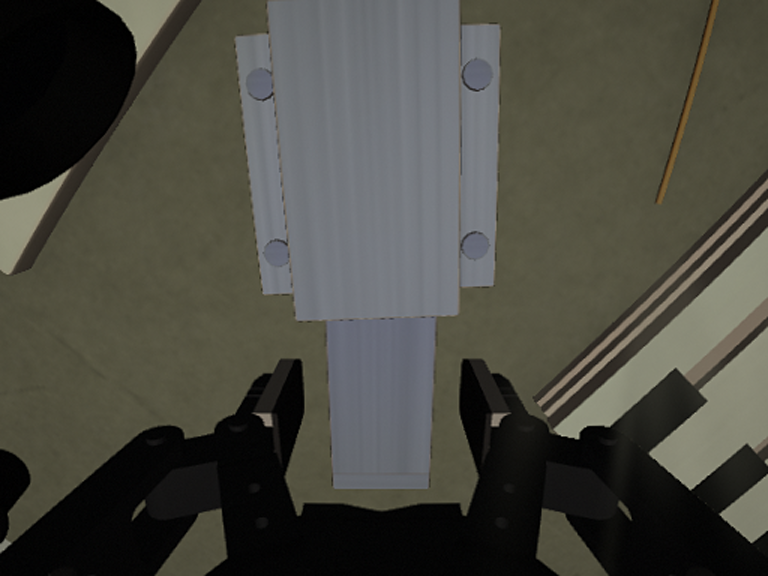

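The blade is centred between the fingers (column 382) and parallel to them, and the pads are clear of the sheath front (row 320). Lower and close.

```bash
python3 -m handwheel '[0,0,0,0,0,4,90, 0,0,0,0,0,3,90, 0,0,0,0,0,3,90, 0,0,0,0,0,2,90, 0,0,0,0,0,1,90, 0,0,0,0,0,0,90, 0,0,0,0,0,0,255, 0,0,0,0,0,-0.5,255, 0,0,0,0,0,-0.5,255, 0,0,0,0,0,-0.5,255]' 60
python3 -c "
from h import *
goal(-49,[610,-259,3])"
```

```text
time_s: 9.0
eef_pos: [610.4, -257.8, 6.2]
orientation: [-2.858, 1.299, 0.001]
force: [-0.5, 0.4, -1.7]
grip_width: 37.8
t 9.0 p [ 610.4 -257.8    6.2] o [-2.858e+00  1.299e+00  1.000e-03] F [-0.5  0.4 -1.7] w 37.83473236289806 q [-0.52  0.62 -0.04  0.91  0.   -2.81]
heading x -48.89 tilt [ 5.e-04  2.e-03 -1.e+00]
turn [-0.01  0.01  0.01] shift after [0.7 1.1 3.2] now [0.7 1.1 3.2]
```

```bash
python3 -m handwheel '[0,0,0,-5,0,-0.5,255, 0,0,0,-10,0,-0.5,255, 0,0,0,-12,0,-0.5,255, 0,0,0,-12,0,-0.5,255, 0,0,0,-12,0,-0.5,255, 0,0,0,-12,0,-0.5,255, 0,0,0,-12,0,-0.5,255, 0,0,0,-12,0,-0.5,255, 0,0,0,-12,0,-0.5,255, 0,0,0,-12,0,-0.5,255]'
python3 - <<'E'
from h import *
head()
i=snap("wrist","w3",s=1)
E
```

```text
time_s: 10.25
eef_pos: [531.7, -167.7, 11.7]
orientation: [-2.858, 1.299, 0.002]
force: [-0.2, 0.2, -1.6]
grip_width: 37.5
t 10.25 p [ 531.7 -167.7   11.7] o [-2.858e+00  1.299e+00  2.000e-03] F [-0.2  0.2 -1.6] w 37.54301582380651 q [-0.45  0.44 -0.34  0.79  0.   -2.74]
heading x -48.87 tilt [-1.0e-04  2.7e-03 -1.0e+00]
```

View pics/w3.png

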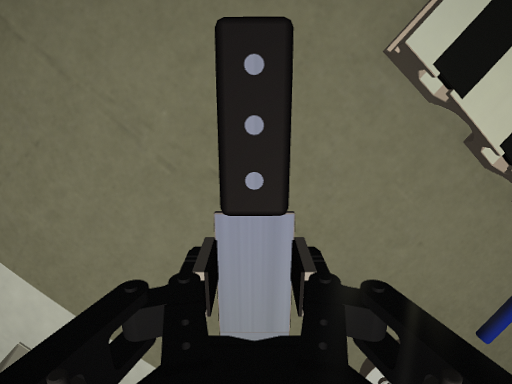

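The scraper is fully out and held straight. Lower it, let go, lift, shift to the handle and look.

```bash
python3 -m handwheel '[0,0,0,0,0,2,255, 0,0,0,0,0,2,255, 0,0,0,0,0,1.5,255, 0,0,0,0,0,0,255, 0,0,0,0,0,0,60, 0,0,0,0,0,0,60, 0,0,0,0,0,0,60, 0,0,0,0,0,0,60, 0,0,0,0,0,0,60, 0,0,0,0,0,0,60]'
python3 -m handwheel '[0,0,0,0,0,-10,60, 0,0,0,0,0,-15,60, 0,0,0,0,0,-15,60, 0,0,0,11,0,0,60, 0,0,0,11,0,0,60, 0,0,0,11,0,0,60, 0,0,0,11,0,0,60, 0,0,0,11,0,0,60, 0,0,0,0,0,0,60, 0,0,0,0,0,0,60]'
python3 - <<'E'
from h import *
head()
i=snap("wrist","w4",s=1)
import json;json.dump({k:np.array(v).tolist() for k,v in i.items()},open("w4.json","w"))
a=cv2.imread("pics/w4.png");g=(a.max(2)<60).astype(np.uint8)
n,l,s,c=cv2.connectedComponentsWithStats(g);[print(s[k],c[k]) for k in range(1,n) if s[k][4]>300]
E
```

```text
time_s: 11.55
eef_pos: [532.0, -167.6, 6.5]
orientation: [-2.858, 1.298, 0.0]
force: [-0.2, -0.3, -0.1]
grip_width: 65.9
time_s: 12.8
eef_pos: [571.1, -213.0, 48.9]
orientation: [-2.857, 1.3, -0.0]
force: [0.2, 0.5, -0.5]
grip_width: 65.7
t 12.8 p [ 571.1 -213.    48.9] o [-2.857  1.3   -0.   ] F [ 0.2  0.5 -0.5] w 65.65955926880626 q [-0.49  0.49 -0.16  0.93  0.   -2.78]
heading x -48.91 tilt [ 0.0011  0.0022 -1.    ]
[ 30   0  54  76 699] [56.76680973 35.07725322]
[427   2  85  96 413] [471.53268765  47.24455206]
[ 382   78  130  125 2410] [422.46887967 161.74107884]
[ 227  149   56  129 6074] [253.86631544 211.64537372]
[ 434  180   78   71 1939] [469.39092316 216.67044868]
[   0  204   29   59 1127] [ 10.75776398 228.21916593]
[    0   242   512   142 36435] [256.13058872 335.69403047]
[477 246  35  47 854] [496.7236534  271.20843091]
```

View pics/w4.png

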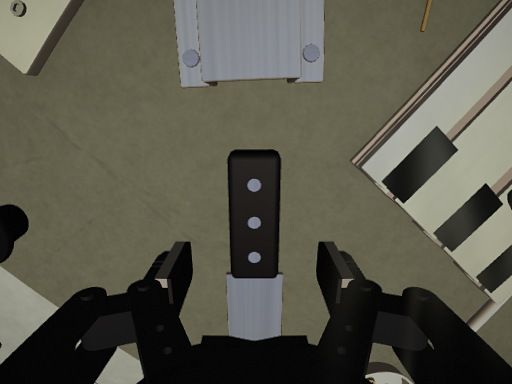

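The scraper lies flat and free, clear of the sheath, with its handle at rows 150–277 and columns 228–281, centred. Next, measure the handle against the TCP.

```bash
python3 - <<'E'
from h import *
import json
i=json.load(open("w4.json"));s,M=head()
for p,z in(((254,150),20),((254,222),20),((255,277),20),((255,272),12),((228,200),20),((281,200),20)):
    print(p,(M.T@(atz(i,[p],z)[0]-s["eef_pos"])).round(1))
E
```

```text
t 12.85 p [ 571.2 -213.    48.9] o [-2.858e+00  1.300e+00 -1.000e-03] F [ 0.4 -0.3  0.5] w 65.08121244360927 q [-0.49  0.49 -0.16  0.93  0.   -2.78]
heading x -48.91 tilt [ 0.0013  0.002  -1.    ]
(254, 150) [49.6  0.8 28.9]
(254, 222) [ 4.4  0.8 28.9]
(255, 277) [-35.4   1.5  28.9]
(255, 272) [-36.5   1.5  36.9]
(228, 200) [ 18.9 -15.2  29. ]
(281, 200) [18.9 17.4 28.9]
```

```bash
python3 -m handwheel '[0,0,0,0,0.5,12,60, 0,0,0,0,0.4,12,60, 0,0,0,0,0,10,60, 0,0,0,0,0,6,60, 0,0,0,0,0,2.5,60, 0,0,0,0,0,0,60, 0,0,0,0,0,0,255, 0,0,0,0,0,0,255, 0,0,0,0,0,0,255, 0,0,0,0,0,0,255]' 60
python3 -c "
from h import *
goal(-49,[571,-213,100])"
```

```text
time_s: 14.1
eef_pos: [569.9, -212.5, 3.7]
orientation: [-2.858, 1.298, 0.0]
force: [-0.2, -0.3, -1.7]
grip_width: 30.4
t 14.1 p [ 569.9 -212.5    3.7] o [-2.858  1.298  0.   ] F [-0.2 -0.3 -1.7] w 30.399115586496457 q [-0.49  0.53 -0.21  0.83  0.   -2.78]
heading x -48.86 tilt [ 9.0e-04  2.4e-03 -1.0e+00]
turn [-0.02  0.01  0.02] shift after [  1.1  -0.6 -96.3] now [  1.   -0.8 -96.3]
```

```bash
python3 -m handwheel '[0,0,0,0,0,-20,255, 0,0,0,0,0,-45,255, 0,0,0,0,0,-45,255, 0,0,0,-25,-19,-30,255, 0,0,0,-39,-30,-30,255, 0,0,0,-39,-30,-30,255, 0,0,0,-39,-30,-25,255, 0,0,0,-39,-30,-20,255, 0,0,0,-39,-30,-15,255, 0,0,0,-39,-30,0,255]'
python3 -c "
from h import *
goal(-49,[546,160,260])"
```

```text
time_s: 15.35
eef_pos: [549.0, 119.0, 271.6]
orientation: [-2.85, 1.309, 0.004]
force: [0.1, 0.5, -1.9]
grip_width: 30.2
t 15.35 p [549.  119.  271.6] o [-2.85   1.309  0.004] F [ 0.1  0.5 -1.9] w 30.245843143628477 q [ 0.07  0.28  0.1   1.39  0.01 -2.21]
heading x -49.35 tilt [-3.0e-04  5.8e-03 -1.0e+00]
turn [-0.03  0.03 -0.04] shift after [-32.9 -24.7  11.6] now [-33.  -24.4  11.9]
```

```bash
python3 -m handwheel '[0,0,0,-15,-10,0,255, 0,0,0,-10,-8,0,255, 0,0,0,-5,-4,0,255, 0,0,0,0,0,0,255, 0,0,0,0,0,0,255, 0,0,0,0,0,0,255, 0,0,0,0,0,0,255, 0,0,0,0,0,0,255, 0,0,0,0,0,0,255, 0,0,0,0,0,0,255]'
python3 - <<'E'
from h import *
head()
i=snap("wrist","w5",s=1.56)
import json;json.dump({k:np.array(v).tolist() for k,v in i.items()},open("w5.json","w"))
E
```

```text
time_s: 16.6
eef_pos: [545.8, 155.9, 270.8]
orientation: [-2.852, 1.312, 0.006]
force: [0.0, -0.6, -1.4]
grip_width: 30.9
t 16.6 p [545.8 155.9 270.8] o [-2.852  1.312  0.006] F [ 0.  -0.6 -1.4] w 30.853684228643978 q [ 0.13  0.29  0.11  1.39  0.   -2.14]
heading x -49.41 tilt [-0.0022  0.0041 -1.    ]
```

View pics/w5.png

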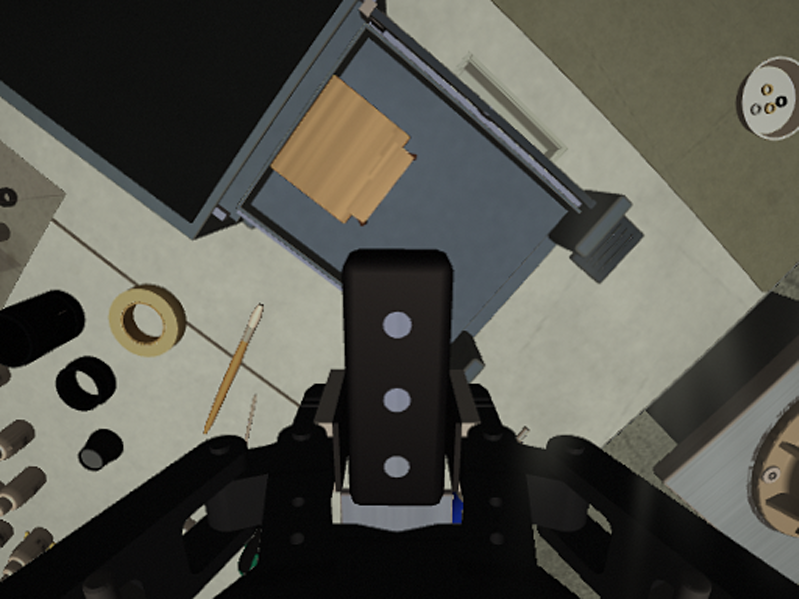

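The wrist view shows the block top with back corners at (336,76) and (272,165), front shoulders at (411,138) and (350,222), and lip corners at (415,156) and (363,223). The lever tab is at about (606,255), and the right front post's top edge runs from (585,195) to (632,197). Next I'll solve heights from the known widths.

```bash
cp h.py h_.py; python3 - <<'E'
from h import *
import json
w=json.load(open("w5.json"));t=camera_info("top")
W=np.array([(336,76),(272,165),(411,138),(350,222),(415,156),(363,223)])/1.5586
T=np.array([(207,106),(105,111),(208,190),(109,195),(200,207),(120,210)])/3.3+[180,110]-.3
def hd(a): return np.degrees(np.arctan2(a[1],a[0]))
for z in(80,90,100,110,120):
    P=atz(w,W,z);Q=atz(t,T,z)
    print(z,"w78",np.linalg.norm(P[0]-P[1]).round(1),np.linalg.norm(P[2]-P[3]).round(1),"lip",np.linalg.norm(P[4]-P[5]).round(1),"hd",hd(P[2]-P[0]+P[3]-P[1]).round(1),"front",P[2:4].mean(0).round(1),P[4:].mean(0).round(1),"top:",Q[2:4].mean(0).round(1),Q[4:].mean(0).round(1),np.linalg.norm(Q[2]-Q[3]).round(1))
# triangulate
E1,d1=ray(w,W);E2,d2=ray(t,T)
for a,b in zip(d1,d2):
    A=np.c_[a,-b];k=np.linalg.lstsq(A,E2-E1,rcond=None)[0];print((E1+a*k[0]).round(1),(E2+b*k[1]).round(1))
print("front face/lever", )
for p,z in(((551,238),0),((570,250),88),((598,282),88),((643,236),88),((617,210),88),((632,196),112),((585,192),112),((566,228),112)):print(p,z,atz(w,[np.array(p)/1.5586],z)[0].round(1))
# floor far right corner and sides
for z in(60,70,80,90):
    P=atz(w,np.array([(369,38),(560,215),(243,208),(338,280)])/1.5586,z);n=np.array([0,1]);print(z,P.round(1).tolist())
E
```

```text
80 w78 74.6 72.5 lip 59.6 hd -177.0 front [595.3 114.5  80. ] [586.5 115.4  80. ] top: [598.2 115.4  80. ] [585.7 114.3  80. ] 76.9
90 w78 72.3 70.4 lip 57.8 hd -177.0 front [595.3 114.   90. ] [586.7 114.9  90. ] top: [596.4 114.4  90. ] [584.  113.3  90. ] 76.1
100 w78 70.1 68.2 lip 56.0 hd -177.0 front [595.2 113.6 100. ] [586.9 114.4 100. ] top: [594.6 113.3 100. ] [582.3 112.3 100. ] 75.2
110 w78 67.9 66.0 lip 54.3 hd -177.0 front [595.2 113.1 110. ] [587.1 113.9 110. ] top: [592.8 112.3 110. ] [580.6 111.3 110. ] 74.4
120 w78 65.6 63.8 lip 52.5 hd -177.0 front [595.1 112.7 120. ] [587.3 113.4 120. ] top: [591.  111.3 120. ] [579.  110.3 120. ] 73.6
[666.4  79.7  60.2] [670.7  78.   61.1]
[650.5 147.  129.2] [651.6 149.5 129.9]
[597.6  78.5  82.5] [598.8  76.8  82.6]
[593.1 147.4 101.5] [593.3 150.7 102. ]
[587.4  85.1  68.8] [587.9  84.1  68.8]
[585.4 145.3  79.1] [585.4 145.4  79.2]
front face/lever
(551, 238) 0 [445.   54.6   0. ]
(570, 250) 88 [459.8  60.9  88. ]
(598, 282) 88 [426.   63.4  88. ]
(643, 236) 88 [426.1  17.8  88. ]
(617, 210) 88 [454.9  18.3  88. ]
(632, 196) 112 [464.3  11.3 112. ]
(585, 192) 112 [489.9  30.7 112. ]
(566, 228) 112 [482.5  55.3 112. ]
60 [[664.6, 45.1, 60.0], [474.1, 44.0, 60.0], [662.5, 198.7, 60.0], [571.4, 195.6, 60.0]]
70 [[662.6, 46.7, 70.0], [477.5, 45.5, 70.0], [660.6, 195.9, 70.0], [572.0, 192.9, 70.0]]
80 [[660.6, 48.2, 80.0], [480.9, 47.1, 80.0], [658.6, 193.1, 80.0], [572.6, 190.2, 80.0]]
90 [[658.6, 49.7, 90.0], [484.3, 48.6, 90.0], [656.7, 190.2, 90.0], [573.3, 187.4, 90.0]]
```

```bash
python3 - <<'E'
import cv2
a=cv2.imread("pics/side0_raw.png")[155:240,120:295]
cv2.imwrite("pics/s1.png",cv2.convertScaleAbs(cv2.resize(a,None,fx=4.5,fy=4.5,interpolation=cv2.INTER_CUBIC),alpha=1.4))
E
```

```text
(no output)
```

View pics/s1.png

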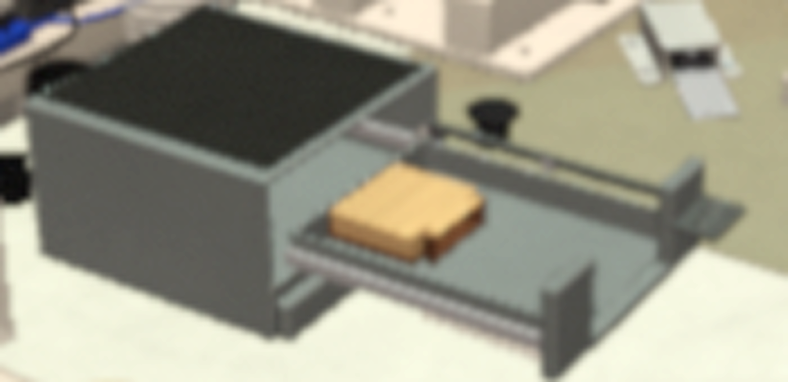

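```bash
python3 - <<'E'
from h import *
import json
w=json.load(open("w5.json"));t=camera_info("top");s=camera_info("side")
o=lambda p:np.array(p)/4.5+[120,155]-.4
def tri(*L):
    A=np.zeros((3,3));b=np.zeros(3)
    for i,p in L:
        e,d=ray(i,[p]);d=d[0]/np.linalg.norm(d[0]);Q=np.eye(3)-np.outer(d,d);A+=Q;b+=Q@e
    return np.linalg.solve(A,b)
for n,ws,ts,ss in(("lipL",(363,223),(120,210),(428,237)),("lipR",(415,156),(200,207),(484,203)),("backL",(272,165),(105,111),(332,210)),("shL",(350,222),(109,195),(412,241)),("shR",(411,138),(208,190),(481,190))):
    a=np.array(ws)/1.5586;b=np.array(ts)/3.3+[180,110]-.3
    print(n,tri((w,a),(s,o(ss))).round(1),tri((w,a),(t,b),(s,o(ss))).round(1))
# left post top & lip bottom: side ray at plane x
for n,p,x in(("lipLbot",(432,258),586),("blkLbot",(414,261),596),("sill at postL",(592,335),472)):
    e,d=ray(s,[o(p)]);d=d[0];print(n,(e+d*(x-e[0])/d[0]).round(1))
print("tab",tri((w,np.array((598,282))/1.5586),(s,o((718,233)))).round(1),tri((w,np.array((643,236))/1.5586),(s,o((744,207)))).round(1))
E
```

```text
lipL [587.5 147.6  73.3] [587.2 147.1  72.9]
lipR [588.1  85.6  69.7] [588.2  84.9  69.2]
backL [662.  156.6  73.6] [663.2 156.8  73.8]
shL [595.5 153.9  70.6] [596.6 154.2  70.9]
shR [597.4  77.7  73. ] [598.6  77.4  73. ]
lipLbot [586.  150.2  59.4]
blkLbot [596.  156.4  56.8]
sill at postL [472.  135.8  33.8]
tab [425.3  62.8  88.4] [427.3  18.8  87.7]
```

Heights: block top is about 72 and tray floor about 50, with the tab at 88 as specified. The slot axis passes near (587,116) heading +2.7°. Turn to heading −177.3.

```bash
python3 -m handwheel '[0,0,1,0,0,0,255, 0,0,1,0,0,0,255, 0,0,1,0,0,0,255, 0,0,1,0,0,0,255, 0,0,1,0,0,0,255, 0,0,1,0,0,0,255, 0,0,1,0,0,0,255, 0,0,1,0,0,0,255, 0,0,1,0,0,0,255, 0,0,1,0,0,0,255]'
python3 -m handwheel '[0,0,1,0,0,0,255, 0,0,1,0,0,0,255, 0,0,1,0,0,0,255, 0,0,1,0,0,0,255, 0,0,1,0,0,0,255, 0,0,0.5,0,0,0,255, 0,0,0,0,0,0,255, 0,0,0,0,0,0,255, 0,0,0,0,0,0,255, 0,0,0,0,0,0,255]'
python3 -c "
from h import *
goal(-177.3,[453,110,110])"
```

```text
time_s: 17.9
eef_pos: [545.4, 156.8, 270.8]
orientation: [1.279, -2.869, -0.007]
force: [-0.1, -0.1, -0.6]
grip_width: 30.9
time_s: 19.15
eef_pos: [544.8, 157.6, 270.7]
orientation: [0.076, -3.138, -0.007]
force: [-0.3, -0.5, -2.2]
grip_width: 30.4
t 19.15 p [544.8 157.6 270.7] o [ 0.076 -3.138 -0.007] F [-0.3 -0.5 -2.2] w 30.437665844988786 q [0.14 0.29 0.11 1.39 0.   0.09]
heading x -177.24 tilt [-0.0033  0.0043 -1.    ]
turn [ 0.03 -0.02  0.01] shift after [ 94.  -43.2 160.7] now [ 93.5 -43.9 160.8]
```

```bash
python3 -m handwheel '[0.03,-0.02,0,15,-7,10,255, 0,0,0,15,-7,15,255, 0,0,0,15,-7,20,255, 0,0,0,15,-7,22,255, 0,0,0,15,-7,22,255, 0,0,0,10,-5,22,255, 0,0,0,5,-2,20,255, 0,0,0,0,0,15,255, 0,0,0,0,0,8,255, 0,0,0,0,0,0,255]'
python3 - <<'E'
from h import *
goal(-177.3,[453,110,55])
i=snap("wrist","w6",s=1.2)
import json;json.dump({k:np.array(v).tolist() for k,v in i.items()},open("w6.json","w"))
E
```

```text
time_s: 20.4
eef_pos: [455.4, 110.1, 113.3]
orientation: [-0.08, 3.136, 0.001]
force: [0.3, 0.0, -1.3]
grip_width: 30.9
t 20.4 p [455.4 110.1 113.3] o [-8.000e-02  3.136e+00  1.000e-03] F [ 0.3  0.  -1.3] w 30.86169126911558 q [ 0.07  0.18 -0.43  0.96  0.    0.01]
heading x -177.08 tilt [ 4.1e-03  6.0e-04 -1.0e+00]
turn [0.   0.03 0.03] shift after [ 2.4  0.1 58.3] now [ 2.6  0.  58.3]
```

View pics/w6.png

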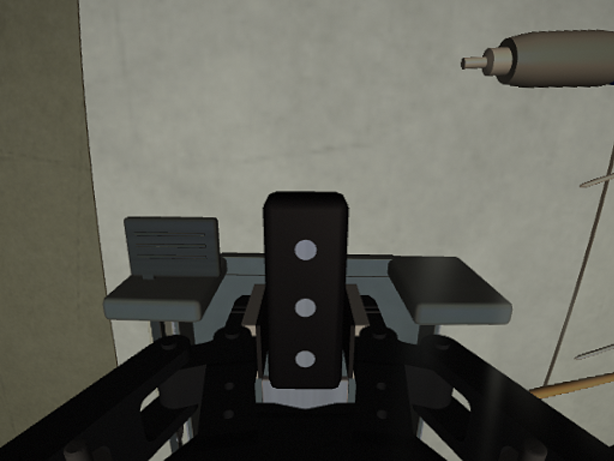

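The posts' inner top edges are at (208,318) and (415,322), with the handle between them at column 306. Check the gap's centreline against my slot line.

```bash
python3 - <<'E'
from h import *
import json
i=json.load(open("w6.json"));s,M=head()
P=atz(i,np.array([(208,318),(415,322),(222,276),(390,262)])/1.2,112);print(P.round(1), (M.T@(P-s["eef_pos"]).T).T.round(1))
for p in((264,200),(349,200),(267,385),(342,385),(306,193),(306,388)):print((M.T@(atz(i,[np.array(p)/1.2],126)[0]-s["eef_pos"])).round(1))
E
```

```text
t 20.45 p [455.7 110.1 113.7] o [-8.000e-02  3.136e+00  1.000e-03] F [ 0.4 -0.4 -1.4] w 30.58822957782607 q [ 0.07  0.18 -0.43  0.96  0.    0.01]
heading x -177.08 tilt [ 4.8e-03  7.0e-04 -1.0e+00]
[[466.2  65.7 112. ]
 [463.4 162.4 112. ]
 [444.5  72.8 112. ]
 [434.  146.7 112. ]] [[ -8.2 -44.9   1.7]
 [-10.4  51.9   1.8]
 [ 13.1 -36.7   1.6]
 [ 19.8  37.7   1.6]]
[ 50.2 -15.1 -12.5]
[ 50.2  16.8 -12.5]
[-34.5 -16.8 -12.1]
[-34.4  17.1 -12.1]
[ 52.8   0.7 -12.5]
[-36.1   0.8 -12.1]
```

```bash
python3 -m handwheel '[0,0.03,0.2,0,1,0,255, 0,0,0,1,1.5,8,255, 0,0,0,1,0,10,255, 0,0,0,0,0,10,255, 0,0,0,0,0,10,255, 0,0,0,0,0,8,255, 0,0,0,0,0,4,255, 0,0,0,0,0,2,255, 0,0,0,0,0,0,255, 0,0,0,0,0,0,255]'
python3 -c "
from h import *
goal(-178.7,[453,112.4,55])"
```

```text
time_s: 21.7
eef_pos: [454.9, 112.7, 59.3]
orientation: [-0.033, 3.139, 0.0]
force: [0.3, -0.8, -2.5]
grip_width: 30.9
t 21.7 p [454.9 112.7  59.3] o [-0.033  3.139  0.   ] F [ 0.3 -0.8 -2.5] w 30.865012669437352 q [ 0.07  0.24 -0.51  0.82 -0.    0.05]
heading x -178.79 tilt [ 2.6e-03  2.0e-04 -1.0e+00]
turn [ 0.    0.02 -0.01] shift after [ 1.9 -0.2  4.3] now [ 1.9 -0.2  4.3]
```

Now feel for the sill and floor in small steps.

```bash
python3 -m handwheel '[0,0,0,0,0,1.5,255, 0,0,0,0,0,1.5,255, 0,0,0,0,0,1,255, 0,0,0,0,0,0.5,255, 0,0,0,0,0,0,255, 0,0,0,0,0,0,255, 0,0,0,0,0,0,255, 0,0,0,0,0,0,255, 0,0,0,0,0,0,255, 0,0,0,0,0,0,255]'
python3 -c "
from h import *
snap('side','s2')
head()"
```

```text
time_s: 22.95
eef_pos: [456.3, 111.6, 55.8]
orientation: [-0.031, 3.136, -0.003]
force: [0.7, -2.9, 1.5]
grip_width: 30.7
t 23.0 p [456.3 111.6  55.8] o [-3.100e-02  3.136e+00 -3.000e-03] F [-0.7 -2.7  1.6] w 30.35810839314835 q [ 0.07  0.24 -0.51  0.81 -0.    0.05]
heading x -178.85 tilt [ 0.0056 -0.002  -1.    ]
```

```bash
python3 -m handwheel '[0,0.04,0,0,0,-1,255, 0,0,0,0,0.5,-0.5,255, 0,0,0,0,0,0,255, 0,0,0,0,0,0,255, 0,0,0,0,0,0,255, 0,0,0,0,0,0,255, 0,0,0,0,0,0,255, 0,0,0,0,0,0,255, 0,0,0,0,0,0,255, 0,0,0,0,0,0,255]'
python3 -c "
from h import *
head()"
```

```text
time_s: 24.25
eef_pos: [456.0, 112.0, 57.0]
orientation: [0.031, -3.14, 0.004]
force: [0.6, -3.5, -0.1]
grip_width: 30.7
t 24.25 p [456. 112.  57.] o [ 0.031 -3.14   0.004] F [ 0.6 -3.5 -0.1] w 30.727342136218684 q [ 0.07  0.25 -0.51  0.82 -0.    0.05]
heading x -178.86 tilt [-0.0011 -0.0025 -1.    ]
```

```bash
python3 - <<'E'
from h import *
snap("wrist","w7");snap("side","s3");snap("top","t3")
a=cv2.imread("pics/w7_raw.png");b=cv2.imread("pics/s3_raw.png")[140:250,130:330];c=cv2.imread("pics/t3_raw.png")[110:250,170:300]
b=cv2.convertScaleAbs(cv2.resize(b,(400,220),interpolation=cv2.INTER_CUBIC),alpha=1.5);c=cv2.convertScaleAbs(cv2.resize(c,(204,220),interpolation=cv2.INTER_CUBIC),alpha=1.5)
o=np.zeros((600,800,3),np.uint8);a=a[105:384];a=cv2.resize(a,(697,380));o[:380,:697]=a;o[380:,:400]=b;o[380:,410:614]=c
cv2.imwrite("pics/m.png",o)
E
```

```text
(no output)
```

View pics/m.png

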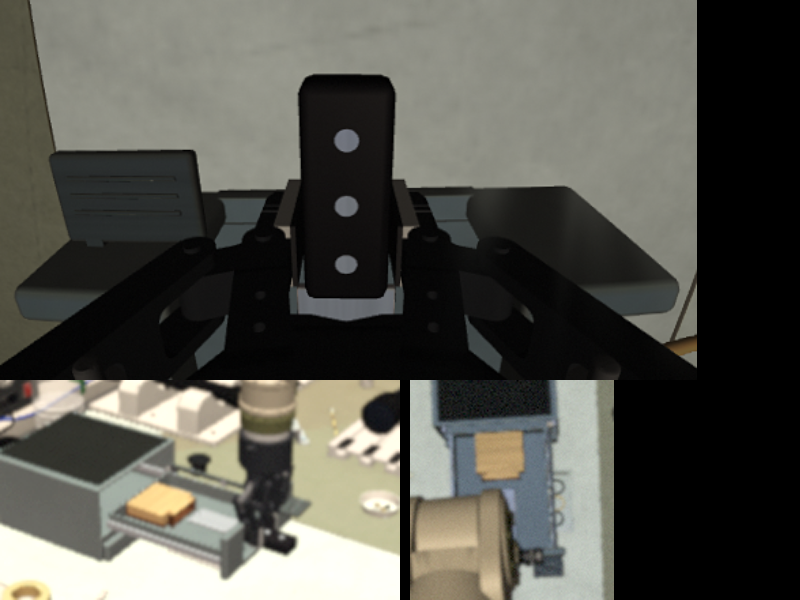

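The knuckles sit close to both posts, and blade and block line up in the side and top views. The −3.5 N sideways force suggests rubbing on the left, so shift 2 mm to −y and see.

```bash
python3 -m handwheel '[0,0,0,0,-1,0,255, 0,0,0,0,-1,0,255, 0,0,0,0,0,0,255, 0,0,0,0,0,0,255, 0,0,0,0,0,0,255, 0,0,0,0,0,0,255, 0,0,0,0,0,0,255, 0,0,0,0,0,0,255, 0,0,0,0,0,0,255, 0,0,0,0,0,0,255]'
python3 -c "
from h import *
head();print(status.read_state()['wrist_torque'])"
```

```text
time_s: 25.65
eef_pos: [455.4, 111.4, 56.7]
orientation: [0.034, -3.139, -0.001]
force: [0.1, 0.1, -1.3]
grip_width: 30.6
t 25.65 p [455.4 111.4  56.7] o [ 3.400e-02 -3.139e+00 -1.000e-03] F [ 0.1  0.1 -1.3] w 30.604322194684688 q [ 0.07  0.24 -0.51  0.82  0.    0.05]
heading x -178.78 tilt [-2.e-03  7.e-04 -1.e+00]
[-0.06159592  0.02395808  0.04618484]
```

```bash
python3 -m handwheel '[0,0,-0.16,0,-1,0,255, 0,0,0,0,-1,0,255, 0,0,0,0,-0.5,0,255, 0,0,0,0,0,1,255, 0,0,0,0,0,1,255, 0,0,0,0,0,0.5,255, 0,0,0,0,0,0,255, 0,0,0,0,0,0,255, 0,0,0,0,0,0,255, 0,0,0,0,0,0,255]'
python3 -c "
from h import *
head();print(status.read_state()['wrist_torque'])"
```

```text
time_s: 26.9
eef_pos: [456.0, 111.6, 55.3]
orientation: [0.076, -3.141, -0.01]
force: [-1.2, 4.0, 3.3]
grip_width: 30.7
t 26.9 p [456.  111.6  55.3] o [ 0.076 -3.141 -0.01 ] F [-1.2  4.   3.3] w 30.654632293811456 q [ 0.06  0.25 -0.51  0.82  0.01  0.02]
heading x -177.24 tilt [-3.0e-04  6.6e-03 -1.0e+00]
[0.48953086 0.17635677 0.03287582]
```

The knuckles just fill the gap between the posts (gap centre y≈111.5, contact on both sides). I'll raise to where they clear, set the scraper down on the sill and floor, and grip it again higher on the handle.

```bash
python3 -m handwheel '[0,0,0.05,0,0,-2,255, 0,0,0,0,0,-2,255, 0,0,0,0,0,-1,255, 0,0,0,-4,0,0,255, 0,0,0,-4,0,0,255, 0,0,0,-4,0,0,255, 0,0,0,0,0,0,255, 0,0,0,0,0,0,255, 0,0,0,0,0,0,255, 0,0,0,0,0,0,255]'
python3 -c "
from h import *
goal(-177.8,[468,111.9,60.5]);print(status.read_state()['wrist_torque'])"
```

```text
time_s: 28.15
eef_pos: [467.4, 109.9, 59.1]
orientation: [0.061, -3.137, -0.004]
force: [-2.0, -0.2, -1.2]
grip_width: 30.7
t 28.15 p [467.4 109.9  59.1] o [ 0.061 -3.137 -0.004] F [-2.  -0.2 -1.2] w 30.6919470076007 q [ 0.06  0.26 -0.48  0.84  0.    0.02]
heading x -177.78 tilt [-0.004   0.0024 -1.    ]
turn [ 0.02 -0.03  0.  ] shift after [-0.7  2.  -1.4] now [-0.7  2.  -1.4]
[ 0.00610888  0.1901255  -0.06581172]
```

```bash
python3 -m handwheel '[0,0,0,3,1,-0.5,255, 0,0,0,2,1,-0.5,255, 0,0,0,0,0,0,255, 0,0,0,0,0,0,255, 0,0,0,0,0,0,147, 0,0,0,0,0,0,147, 0,0,0,0,0,0,147, 0,0,0,0,0,0,147, 0,0,0,0,0,0,147, 0,0,0,0,0,0,147]'
python3 -c "
from h import *
snap('wrist','w8')
goal(-177.8,[468,111.9,60.5]);print(status.read_state()['wrist_torque'])"
```

```text
time_s: 29.4
eef_pos: [463.3, 111.8, 61.3]
orientation: [0.061, -3.14, -0.004]
force: [-0.5, -0.5, 2.3]
grip_width: 35.9
t 29.45 p [463.3 111.8  61.2] o [ 0.061 -3.14  -0.004] F [-0.9 -0.2  1.4] w 36.28371992688849 q [ 0.07  0.25 -0.48  0.84  0.    0.03]
heading x -177.78 tilt [-0.001   0.0022 -1.    ]
turn [ 0.02 -0.01  0.  ] shift after [-4.7 -0.   0.7] now [-4.7 -0.   0.7]
[-0.11613442  0.05800235  0.01150181]
```

```bash
cat >> h.py <<'E'
def rivets(f):
    a=cv2.imread(f"pics/{f}_raw.png");g=((a.min(2)>120)).astype(np.uint8);n,l,s,c=cv2.connectedComponentsWithStats(g)
    return np.array([c[k] for k in range(1,n) if 60<s[k][4]<600 and 215<c[k][0]<295 and abs(s[k][2]-s[k][3])<6]).round(2)
E
python3 -c "
from h import *
for f in('w4','w6','w7','w8'): print(f,rivets(f).tolist())"
```

```text
w4 [[253.71, 184.74], [253.82, 222.25], [253.84, 256.84]]
w6 []
w7 []
w8 []
```

```bash
sed -i 's/g=((a.min(2)>120))/T=a[100:330,235:275];v=T.min(2).astype(int);g=np.zeros(a.shape[:2],bool);g[100:330,235:275]=v>(v.max()*.55);g=g/;s/60<s\[k\]\[4\]<600/60<s[k][4]<900/' h.py
python3 -c "
from h import *
for f in('w4','w6','w7','w8'): print(f,rivets(f).tolist(), cv2.imread(f'pics/{f}_raw.png')[100:330,235:275].min(2).max())"
```

```text
w4 [[253.73, 184.84], [253.87, 222.33], [253.95, 257.02]] 137
w6 [[254.32, 207.77], [254.1, 255.98], [253.87, 298.82]] 154
w7 [[254.31, 207.74], [254.01, 255.98], [253.8, 298.84]] 145
w8 [[255.03, 201.28], [254.49, 247.74], [254.09, 289.3]] 153
```

Spacing of the rivets shows the scraper dropped 4.4 mm and now rests on the floor at about z=53. Regrip here and advance.

```bash
python3 -m handwheel '[0,0,0,0,0,0,255, 0,0,0,0,0,0,255, 0,0,0,0,0,0,255, 0,0,0,0,0,0,255, 0,0,0,0,0,-0.7,255, 0,0,0,-4,0,0,255, 0,0,0,-4,0,0,255, 0,0,0,-4,0,0,255, 0,0,0,-4,0,0,255, 0,0,0,0,0,0,255]' 60
python3 -c "
from h import *
snap('wrist','w9');print(rivets('w9'))
goal(-177.8,[484,112.5,61.5]);print(status.read_state()['wrist_torque'])"
```

```text
time_s: 30.7
eef_pos: [480.4, 112.6, 61.6]
orientation: [0.061, -3.14, -0.004]
force: [0.9, -0.0, 0.0]
grip_width: 30.3
[[254.58 200.92]
 [254.27 247.35]
 [253.94 288.87]]
t 30.75 p [480.3 112.6  61.6] o [ 0.061 -3.14  -0.004] F [ 0.9  1.3 -0.4] w 30.15706482102701 q [ 0.07  0.28 -0.44  0.85  0.    0.03]
heading x -177.77 tilt [-0.0015  0.0026 -1.    ]
turn [ 0.02 -0.01  0.  ] shift after [-3.7 -0.3  0.1] now [-3.7 -0.3  0.1]
[ 0.09021593 -0.08381489  0.0268887 ]
```

Past the mouth with no resistance. Continue.

```bash
python3 -m handwheel '[0,0,0,-5,0,0,255, 0,0,0,-5,0,0,255, 0,0,0,-5,0,0,255, 0,0,0,-5,0,0,255, 0,0,0,0,0,0,255, 0,0,0,0,0,0,255, 0,0,0,0,0,0,255, 0,0,0,0,0,0,255, 0,0,0,0,0,0,255, 0,0,0,0,0,0,255]' 60
python3 -c "
from h import *
goal(-177.8,[484,112.5,61.5]);print(status.read_state()['wrist_torque'])"
```

```text
time_s: 32.0
eef_pos: [501.8, 113.5, 61.6]
orientation: [0.061, -3.14, -0.004]
force: [0.1, -0.4, -0.0]
grip_width: 29.9
t 32.0 p [501.8 113.5  61.6] o [ 0.061 -3.14  -0.004] F [ 0.1 -0.4 -0. ] w 29.94725508113481 q [ 0.06  0.32 -0.39  0.86  0.    0.03]
heading x -177.77 tilt [-0.001   0.0027 -1.    ]
turn [ 0.02 -0.01  0.  ] shift after [17.8 -0.3  0.1] now [17.8 -0.3  0.2]
[-0.03398908  0.05250453 -0.01285106]
```

```bash
python3 -m handwheel '[0,0,0,-5,0,0,255, 0,0,0,-5,0,0,255, 0,0,0,-5,0,0,255, 0,0,0,-5,0,0,255, 0,0,0,-5,0,0,255, 0,0,0,-5,0,0,255, 0,0,0,-3,0,0,255, 0,0,0,0,0,0,255, 0,0,0,0,0,0,255, 0,0,0,0,0,0,255]' 60
python3 -c "
from h import *
goal(-177.8,[484,112.5,61.5]);print(status.read_state()['wrist_torque'])"
```

```text
time_s: 33.25
eef_pos: [536.8, 114.9, 61.6]
orientation: [0.061, -3.139, -0.004]
force: [-0.5, 0.4, 1.0]
grip_width: 30.6
t 33.25 p [536.8 114.9  61.6] o [ 0.061 -3.139 -0.004] F [-0.5  0.4  1. ] w 30.55035933277494 q [ 0.06  0.37 -0.3   0.89  0.    0.02]
heading x -177.77 tilt [-0.0018  0.0027 -1.    ]
turn [ 0.02 -0.01  0.  ] shift after [52.8 -0.3  0.1] now [52.8 -0.3  0.2]
[-0.00929965  0.14598379 -0.01614758]
```

```bash
python3 -m handwheel '[0,0,0,-2,0,0,255, 0,0,0,-2,0,0,255, 0,0,0,-2,0,0,255, 0,0,0,-2,0,0,255, 0,0,0,-1,0,0,255, 0,0,0,0,0,0,255, 0,0,0,0,0,0,255, 0,0,0,0,0,0,255, 0,0,0,0,0,0,255, 0,0,0,0,0,0,255]' 60
python3 -c "
from h import *
head()"
python3 -m handwheel '[0,0,0,-1,0,0,255, 0,0,0,-1,0,0,255, 0,0,0,-1,0,0,255, 0,0,0,0,0,0,255, 0,0,0,0,0,0,255, 0,0,0,0,0,0,255, 0,0,0,0,0,0,255, 0,0,0,0,0,0,255, 0,0,0,0,0,0,255, 0,0,0,0,0,0,255]' 60
python3 -c "
from h import *
head()"
```

```text
time_s: 34.5
eef_pos: [545.8, 115.3, 61.6]
orientation: [0.061, -3.139, -0.004]
force: [-1.7, -1.8, 1.9]
grip_width: 30.4
t 34.5 p [545.8 115.3  61.6] o [ 0.061 -3.139 -0.004] F [-1.7 -1.8  1.9] w 30.407875279537365 q [ 0.06  0.39 -0.28  0.9   0.    0.02]
heading x -177.76 tilt [-0.0025  0.0027 -1.    ]
time_s: 35.75
eef_pos: [548.9, 115.4, 61.6]
orientation: [0.061, -3.138, -0.004]
force: [-2.1, 0.2, 2.3]
grip_width: 30.2
t 35.75 p [548.9 115.4  61.6] o [ 0.061 -3.138 -0.004] F [-2.1  0.2  2.3] w 30.21886300719862 q [ 0.06  0.4  -0.27  0.91  0.    0.02]
heading x -177.76 tilt [-0.0027  0.0026 -1.    ]
```

```bash
python3 -m handwheel '[0,0,0,-1,0,0,255, 0,0,0,-1,0,0,255, 0,0,0,-1,0,0,255, 0,0,0,0,0,0,255, 0,0,0,0,0,0,255, 0,0,0,0,0,0,255, 0,0,0,0,0,0,255, 0,0,0,0,0,0,255, 0,0,0,0,0,0,255, 0,0,0,0,0,0,255]' 60
python3 -c "
from h import *
snap('top','t5');snap('wrist','w10');print(rivets('w10'))
head()"
```

```text
time_s: 37.0
eef_pos: [552.2, 115.5, 61.6]
orientation: [0.061, -3.138, -0.004]
force: [-1.8, -0.4, 2.1]
grip_width: 30.2
[[254.54 200.88]
 [254.17 247.31]
 [253.89 288.77]]
t 37.1 p [552.1 115.5  61.6] o [ 0.061 -3.138 -0.004] F [-2.1 -0.3  1.7] w 30.57079165473783 q [ 0.06  0.4  -0.26  0.91  0.    0.02]
heading x -177.76 tilt [-0.0027  0.0027 -1.    ]
```

```bash
python3 -m handwheel '[0,0,0,-1,0,0,255, 0,0,0,-1,0,0,255, 0,0,0,-1,0,0,255, 0,0,0,-1,0,0,255, 0,0,0,0,0,0,255, 0,0,0,0,0,0,255, 0,0,0,0,0,0,255, 0,0,0,0,0,0,255, 0,0,0,0,0,0,255, 0,0,0,0,0,0,255]' 60
python3 -c "
from h import *
s,M=head()
i=camera_info('wrist')
for z in (71,73): print([(M.T@(p-s['eef_pos'])).round(1).tolist() for p in atz(i,rivets('w10'),z)])
"
```

```text
time_s: 38.35
eef_pos: [552.2, 115.5, 61.6]
orientation: [0.062, -3.131, -0.004]
force: [-3.7, 0.1, 3.4]
grip_width: 30.6
t 38.35 p [552.2 115.5  61.6] o [ 0.062 -3.131 -0.004] F [-3.7  0.1  3.4] w 30.553705225485004 q [ 0.06  0.41 -0.25  0.92  0.    0.02]
heading x -177.75 tilt [-0.0099  0.0021 -0.9999]
[[32.5, 0.5, -9.1], [8.0, 0.3, -9.3], [-16.3, 0.2, -9.5]]
[[33.1, 0.5, -11.0], [9.0, 0.3, -11.3], [-14.9, 0.2, -11.5]]
```

Firm stop at x=552, as predicted for the slot's end. Let go and rise.

```bash
python3 -m handwheel '[0,0,0,0,0,0,110, 0,0,0,0,0,0,110, 0,0,0,0,0,0,110, 0,0,0,0,0,0,110, 0,0,0,0,0,-10,110, 0,0,0,0,0,-15,110, 0,0,0,0,0,-25,110, 0,0,0,10,0,-25,110, 0,0,0,15,0,-25,200, 0,0,0,20,0,-20,200]' 60
python3 -c "
from h import *
goal(-177.8,[443,42,130])
i=snap('wrist','w11')
import json;json.dump({k:np.array(v).tolist() for k,v in i.items()},open('w11.json','w'))
snap('top','t6')
a=cv2.imread('pics/w11_raw.png');c=cv2.imread('pics/t6_raw.png')[110:250,170:300]
c=cv2.convertScaleAbs(cv2.resize(c,(279,300),interpolation=cv2.INTER_CUBIC),alpha=1.5)
o=np.zeros((384,800,3),np.uint8);o[:,:512]=a;o[:300,515:794]=c;cv2.imwrite('pics/m2.png',o)"
```

```text
time_s: 39.6
eef_pos: [510.5, 113.4, 189.3]
orientation: [0.061, -3.137, -0.004]
force: [0.6, 0.7, 0.4]
grip_width: 18.7
t 39.6 p [510.5 113.4 189.3] o [ 0.061 -3.137 -0.004] F [0.6 0.7 0.4] w 18.688957530630404 q [ 0.06  0.23 -0.17  1.18  0.    0.02]
heading x -177.78 tilt [-0.004   0.0024 -1.    ]
turn [ 0.02 -0.03  0.  ] shift after [ 70.2 -68.7  59.3] now [ 70.  -68.8  59.4]
```

View pics/m2.png

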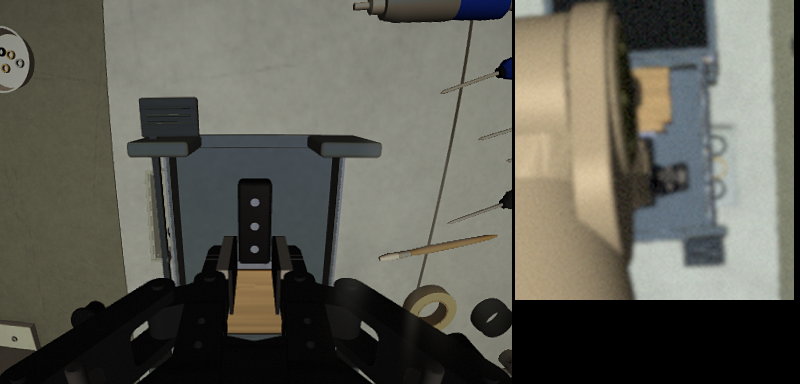

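The scraper is seated straight: the handle spans rows 180–264 at column 254, and the block starts right at row 270. The tab is at columns 140–198, rows 97–136. Check numbers.

```bash
python3 - <<'E'
from h import *
import json
i=json.load(open("w11.json"))
g=cv2.imread("pics/w11_raw.png");print("col254",[(r,int(g[r,254].max())) for r in range(258,280,1)])
print("handle rear/front",atz(i,[(254,180),(254,264)],[70,71]).round(1),"lip",atz(i,[(254,270)],75).round(1))
P=atz(i,[(141,98),(197,98),(140,136),(198,136)],88);print("tab",P.round(1),P.mean(0).round(1))
print("front post edges z112",atz(i,[(150,136),(190,136),(128,156),(188,157)],112).round(1))
E
```

```text
col254 [(258, 15), (259, 14), (260, 15), (261, 13), (262, 9), (263, 48), (264, 119), (265, 116), (266, 115), (267, 117), (268, 100), (269, 36), (270, 79), (271, 147), (272, 152), (273, 150), (274, 149), (275, 148), (276, 145), (277, 144), (278, 141), (279, 141)]
handle rear/front [[498.6 113.3  70. ]
 [584.8 116.7  71. ]] lip [[589.2 116.9  75. ]]
tab [[429.8  19.6  88. ]
 [428.7  65.   88. ]
 [460.3  17.1  88. ]
 [458.8  65.6  88. ]] [444.4  41.8  88. ]
front post edges z112 [[457.7  33.8 112. ]
 [456.8  64.  112. ]
 [473.3  15.9 112. ]
 [472.6  62.2 112. ]]
```

```bash
python3 -m handwheel '[0.02,-0.03,0,10,-10,0,255, 0,0,0,15,-15,5,255, 0,0,0,15,-15,10,255, 0,0,0,15,-15,15,255, 0,0,0,11,-11,15,255, 0,0,0,4,-3,15,255, 0,0,0,0,0,12,255, 0,0,0,0,0,8,255, 0,0,0,0,0,0,255, 0,0,0,0,0,0,255]' 60
python3 -c "
from h import *
goal(-177.8,[442.5,41.5,89])"
```

```text
time_s: 40.95
eef_pos: [439.4, 36.5, 105.1]
orientation: [-0.059, 3.141, -0.003]
force: [-0.2, -0.2, -0.0]
grip_width: -0.3
t 40.95 p [439.4  36.5 105.1] o [-5.900e-02  3.141e+00 -3.000e-03] F [-0.2 -0.2 -0. ] w -0.2514039984288886 q [-0.1   0.14 -0.5   0.93 -0.   -0.14]
heading x -177.83 tilt [ 4.0e-04 -1.8e-03 -1.0e+00]
turn [-0.01  0.   -0.  ] shift after [-3.3  4.9 16.1] now [-3.3  4.9 16.1]
```

```bash
python3 -m handwheel '[0,0,0,-2,3,4,255, 0,0,0,-1,2,5,255, 0,0,0,0,0,5,255, 0,0,0,0,0,3,255, 0,0,0,0,0,3,255, 0,0,0,0,0,3,255, 0,0,0,0,0,3,255, 0,0,0,0,0,2,255, 0,0,0,0,0,0,255, 0,0,0,0,0,0,255]' 60
python3 -c "
from h import *
goal(-177.8,[442.5,41.5,77])"
```

```text
time_s: 42.2
eef_pos: [443.6, 42.3, 79.0]
orientation: [-0.061, 3.137, -0.003]
force: [-2.7, 0.6, 6.1]
grip_width: -0.3
t 42.2 p [443.6  42.3  79. ] o [-6.100e-02  3.137e+00 -3.000e-03] F [-2.7  0.6  6.1] w -0.28614459913281837 q [-0.08  0.17 -0.54  0.86 -0.   -0.12]
heading x -177.78 tilt [ 0.0043 -0.0018 -1.    ]
turn [-0.01  0.03  0.  ] shift after [ 1.1 -0.7  2. ] now [ 1.1 -0.7  2. ]
```

```bash
python3 -m handwheel '[0,0,0,0,0,2,255, 0,0,0,0,0,2,255, 0,0,0,0,0,1.5,255, 0,0,0,0,0,0.5,255, 0,0,0,0,0,0.5,255, 0,0,0,0,0,0,255, 0,0,0,0,0,0,255, 0,0,0,-3,0,0.3,255, 0,0,0,-3,0,0.3,255, 0,0,0,-3,0,0.3,255]' 60
python3 -c "
from h import *
goal(-177.8,[442.5,41.5,75])"
```

```text
time_s: 43.45
eef_pos: [455.4, 42.7, 78.3]
orientation: [-0.06, 3.127, -0.002]
force: [-2.2, 0.6, 6.0]
grip_width: -0.1
t 43.45 p [455.4  42.7  78.3] o [-6.000e-02  3.127e+00 -2.000e-03] F [-2.2  0.6  6. ] w -0.13334277096536304 q [-0.08  0.19 -0.52  0.85  0.   -0.12]
heading x -177.79 tilt [ 1.370e-02 -9.000e-04 -9.999e-01]
turn [-0.01  0.1   0.  ] shift after [12.9 -0.7  3.3] now [12.9 -0.7  3.1]
```

```bash
python3 -m handwheel '[0,0.05,0,-4,0,1,255, 0,0.05,0,-5,0,1,255, 0,0,0,-6,0,0.5,255, 0,0,0,-6,0,0.5,255, 0,0,0,-6,0,0.3,255, 0,0,0,-6,0,0.3,255, 0,0,0,-6,0,0.3,255, 0,0,0,-6,0,0,255, 0,0,0,-6,0,0,255, 0,0,0,-6,0,0,255]' 60
python3 -c "
from h import *
goal(-177.8,[650,51,98])"
```

```text
time_s: 44.7
eef_pos: [514.4, 44.9, 80.5]
orientation: [-0.06, 3.137, -0.002]
force: [-1.8, -0.1, 5.7]
grip_width: -0.3
t 44.7 p [514.4  44.9  80.5] o [-6.000e-02  3.137e+00 -2.000e-03] F [-1.8 -0.1  5.7] w -0.2535459119308566 q [-0.07  0.3  -0.37  0.9  -0.   -0.11]
heading x -177.81 tilt [ 0.0041 -0.0012 -1.    ]
turn [-0.01  0.03 -0.  ] shift after [-135.7    0.9  -17.5] now [-135.8    0.9  -16.9]
```

```bash
python3 -m handwheel '[0,0,0,-6,0,-3,255, 0,0,0,-8,0,-4,255, 0,0,0,-8,0,-4,255, 0,0,0,-9,0,-3,255, 0,0,0,-10,0,-2,255, 0,0,0,-10,0,0,255, 0,0,0,-10,0,0,255, 0,0,0,-10,0,0,255, 0,0,0,-10,0,0,255, 0,0,0,-8,0,0,255]' 60
python3 -c "
from h import *
goal(-177.8,[650,51,98])"
```

```text
time_s: 45.95
eef_pos: [607.2, 48.4, 96.1]
orientation: [0.059, -3.141, 0.002]
force: [-2.9, -0.3, 0.6]
grip_width: -0.0
t 45.95 p [607.2  48.4  96.1] o [ 5.900e-02 -3.141e+00  2.000e-03] F [-2.9 -0.3  0.6] w -0.02349127491404449 q [-0.05  0.45 -0.09  1.03 -0.   -0.09]
heading x -177.83 tilt [-5.0e-04 -1.2e-03 -1.0e+00]
turn [-0.01 -0.   -0.  ] shift after [-42.9   0.9  -1.9] now [-42.9   0.9  -1.9]
```

```bash
python3 -m handwheel '[0,0,0,-8,0,0,255, 0,0,0,-7,0,0,255, 0,0,0,-6,0,0,255, 0,0,0,-5,0,0,255, 0,0,0,-4,0,0,255, 0,0,0,-3,0,0,255, 0,0,0,-3,0,0,255, 0,0,0,-2,0,0,255, 0,0,0,-2,0,0,255, 0,0,0,0,0,0,255]' 60
python3 -c "
from h import *
goal(-177.8,[650,51,98])"
```

```text
time_s: 47.2
eef_pos: [648.3, 49.9, 96.1]
orientation: [0.059, -3.137, 0.002]
force: [-1.4, 0.1, 0.3]
grip_width: -0.1
t 47.2 p [648.3  49.9  96.1] o [ 5.900e-02 -3.137e+00  2.000e-03] F [-1.4  0.1  0.3] w -0.11838243182633416 q [-0.05  0.53  0.03  1.08 -0.   -0.08]
heading x -177.83 tilt [-0.0039 -0.0016 -1.    ]
turn [-0.01 -0.03 -0.  ] shift after [-1.7  1.  -1.9] now [-1.7  1.  -1.9]
```

```bash
python3 -m handwheel '[0,0,0,-2,0,0,255, 0,0,0,-2,0,0,255, 0,0,0,-2,0,0,255, 0,0,0,-2,0,0,255, 0,0,0,-2,0,0,255, 0,0,0,-2,0,0,255, 0,0,0,-2,0,0,255, 0,0,0,0,0,0,255, 0,0,0,0,0,0,255, 0,0,0,0,0,0,255]' 60
python3 -c "
from h import *
goal(-177.8,[650,51,98])"
```

```text
time_s: 48.45
eef_pos: [648.0, 49.9, 96.4]
orientation: [0.058, -3.11, 0.005]
force: [-2.5, -0.8, 1.9]
grip_width: 0.1
t 48.45 p [648.   49.9  96.4] o [ 0.058 -3.11   0.005] F [-2.5 -0.8  1.9] w 0.13298981410887603 q [-0.04  0.55  0.07  1.12 -0.01 -0.08]
heading x -177.85 tilt [-0.0305 -0.0041 -0.9995]
turn [-0.02 -0.22 -0.01] shift after [-2.   1.  -1.6] now [-2.   1.  -1.7]
```

Stalled at 648, where home is expected. Push once more, harder, to confirm, then back off, rise and look from the fixed cameras.

```bash
python3 -m handwheel '[0,-0.22,0,-2,0,0,255, 0,0,0,-5,0,0,255, 0,0,0,-6,0,0,255, 0,0,0,-6,0,0,255, 0,0,0,0,0,0,255, 0,0,0,0,0,0,255, 0,0,0,0,0,0,255, 0,0,0,0,0,0,255, 0,0,0,0,0,0,255, 0,0,0,0,0,0,255]' 60
python3 -c "
from h import *
head()"
python3 -m handwheel '[0,0,0,4,0,0,255, 0,0,0,8,0,0,255, 0,0,0,8,0,-10,255, 0,0,0,10,-5,-25,255, 0,0,0,10,-15,-30,255, 0,0,0,10,-30,-30,255, 0,0,0,10,-40,-20,255, 0,0,0,0,-40,0,255, 0,0,0,0,-40,0,255, 0,0,0,0,-10,0,255]' 60
python3 - <<'E'
from h import *
head();snap("side","s9");snap("top","t9");i=snap("wrist","w12")
import json;json.dump({k:np.array(v).tolist() for k,v in i.items()},open('w12.json','w'))
c=cv2.imread('pics/t9_raw.png')[40:260,130:350];b=cv2.imread('pics/s9_raw.png')[140:250,100:320]
o=np.zeros((600,800,3),np.uint8);o[:384,:384]=cv2.resize(cv2.convertScaleAbs(c,alpha=1.5),(384,384));o[384:,:400]=cv2.resize(cv2.convertScaleAbs(b,alpha=1.5),(400,200))[:,:][:216].repeat(1,0) if 0 else cv2.resize(cv2.convertScaleAbs(b,alpha=1.5),(400,216))
w=cv2.imread('pics/w12_raw.png');o[:312,384:800]=cv2.resize(w,(416,312));cv2.imwrite("pics/m3.png",o)
E
```

```text
time_s: 49.7
eef_pos: [647.9, 50.0, 96.3]
orientation: [0.058, -3.106, 0.008]
force: [-4.2, -0.2, 2.6]
grip_width: 0.3
t 49.7 p [647.9  50.   96.3] o [ 0.058 -3.106  0.008] F [-4.2 -0.2  2.6] w 0.27284536083553973 q [-0.04  0.55  0.07  1.13 -0.01 -0.08]
heading x -177.86 tilt [-0.0347 -0.006  -0.9994]
time_s: 50.95
eef_pos: [597.8, -135.2, 225.1]
orientation: [0.064, -3.12, 0.013]
force: [0.6, -0.3, -0.5]
grip_width: 0.0
t 50.95 p [ 597.8 -135.2  225.1] o [ 0.064 -3.12   0.013] F [ 0.6 -0.3 -0.5] w 0.0039658664029441765 q [-0.35  0.41  0.16  1.35 -0.02 -0.39]
heading x -177.64 tilt [-0.0205 -0.0088 -0.9998]
```

No views are left, so check numerically: where the tray's front edge and tab lie in the top and side views, before and after.

```bash
python3 - <<'E'
from h import *
t=camera_info("top");s=camera_info("side")
u=np.array([np.cos(np.radians(2.2)),np.sin(np.radians(2.2)),0])
p0=np.array([443.5,42,88.])
for cam,i,f0,f1,hw in(("top",t,"top0","t9",14),("side",s,"side0","s9",12)):
    A=cv2.imread(f"pics/{f0}_raw.png");B=cv2.imread(f"pics/{f1}_raw.png")
    a=proj(i,[p0])[0]
    # appearance of tab + post at start, searched near the predicted home place
    x,y=a.round().astype(int);T=A[y-hw:y+hw,x-hw:x+hw]
    best=[]
    for d in(185,190,195,200,205):
        b=proj(i,[p0+d*u])[0];print(cam,d,b.round(1),end=" ")
    b=proj(i,[p0+200*u])[0].round().astype(int)
    k=hw+16;S=B[b[1]-k:b[1]+k,b[0]-k:b[0]+k]
    r=cv2.matchTemplate(S,T,cv2.TM_CCOEFF_NORMED);_,v,_,l=cv2.minMaxLoc(r)
    m=np.array(l)+hw+b-k+(a-[x,y]);print("\n",cam,"start",a.round(1),"match",m.round(1),"score",round(v,2))
    if cam=="top": print("world",atz(i,[m],88).round(1))
# column profile of bench/tab edge in top view
for f,d in(("top0",0),("t9",200)):
    g=cv2.imread(f"pics/{f}_raw.png").mean(2);c=proj(t,[p0+d*u])[0];x=int(round(c[0]));y=int(round(c[1]))
    print(f,"tab col",x,[int(v) for v in g[y-12:y+22,x-3:x+4].mean(1)],"from row",y-12)
    c=proj(t,[p0+d*u+[29,65,-36]])[0];x,y=c.round().astype(int);print(" sill col",x,[int(v) for v in g[y-10:y+15,x-3:x+4].mean(1)],"from",y-10)
# bystanders
D=cv2.absdiff(cv2.imread("pics/top0_raw.png"),cv2.imread("pics/t9_raw.png")).mean(2)
for n,q in(("stopper",[703,-93,32]),("dish",[393,-157,16]),("tape",[683,359,19])):
    x,y=proj(t,[q])[0].round().astype(int);print(n,D[y-10:y+10,x-10:x+10].mean().round(1),D[y-14:y+14,x-14:x+14].max().round(0))
E
```

```text
top 185 [253.3 155.2] top 190 [253.2 153.2] top 195 [253.1 151.3] top 200 [253.  149.4] top 205 [252.9 147.5] 
 top start [257.6 228.4] match [253.6 149.4] score 0.9
world [[643.4  48.2  88. ]]
side 185 [223.3 186.1] side 190 [222.  185.7] side 195 [220.6 185.3] side 200 [219.3 184.9] side 205 [217.9 184.5] 
 side start [276.8 201.9] match [233.8 180.9] score 0.62
top0 tab col 258 [69, 67, 68, 68, 64, 53, 43, 43, 45, 47, 49, 49, 45, 44, 45, 49, 49, 51, 64, 90, 113, 121, 124, 123, 124, 123, 122, 123, 122, 123, 123, 123, 123, 124] from row 216
 sill col 233 [71, 71, 71, 72, 72, 71, 71, 72, 72, 69, 69, 67, 71, 73, 75, 83, 100, 116, 122, 124, 123, 122, 121, 121, 122] from 208
t9 tab col 253 [60, 61, 59, 52, 38, 26, 29, 34, 38, 40, 43, 43, 40, 37, 39, 40, 41, 45, 55, 77, 100, 107, 109, 109, 109, 109, 108, 108, 108, 106, 102, 92, 81, 86] from row 137
 sill col 229 [18, 31, 48, 59, 62, 60, 62, 63, 63, 64, 64, 64, 65, 65, 64, 57, 50, 43, 41, 60, 86, 98, 96, 93, 99] from 132
stopper 7.7 66.0
dish 30.2 49.0
tape 9.6 18.0
```

```bash
python3 -c "
from h import *
st();print(bot.finish_job())"
```

```text
t 51.1 p [ 597.6 -132.7  224.5] o [ 0.068 -3.119  0.011] F [0.1 0.3 0.6] w 0.19266887407474378 q [-0.34  0.41  0.16  1.35 -0.01 -0.39]
the job is handed in; nothing more can be done
None
```

The job is handed in at 51 s of the 72 s limit; it reported no verdict. I drew the scraper out of the sheath, laid it down and let go. I then slid its blade into the slot until it stopped, pressed the lever and pushed the tray home.

**Handle grip:** My first grip on the handle was too low. The gripper's knuckles rubbed the tray's front posts on both sides with about 4 N, so I set the scraper on the sill and gripped it again higher.

**Last checks that agreed:**
- **Blade:** it met a firm stop where I expected the slot's end. After I let go, about 5–6 mm of blade showed, which fits full depth (6 mm expected).
- **Tray:** it stalled on two pushes at x ≈ 648, and the lever tab in the top view had moved 200 mm (match score 0.90).
- **Robot:** it is well clear and reads about zero force.

**Checks that failed or are weak:**
- **Lever:** matching the tab in the side view gave a poor score (0.62) and a different place, probably clutter. I did not confirm the lever is up there. I had already raised the fingers off it for the last part of the push.
- **Bystanders:** the before-and-after difference in the top view was low on average at the stopper and tape. It was higher at the dish, and one patch near the stopper stood out. I put this down to the arm and its shadow, because the arm never went near any of the three.
- **Final look:** my last picture was refused by the 12-picture limit, so the last checks are by numbers only. I did not check the blade again after the push.

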